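# Wind the booth timer and hold the start key turned

## Robot

A 6-joint arm with a two-finger parallel gripper is mounted at the origin on a cart in front of the work surface, level with it; the furniture and walls round the work are solid. World frame = base frame: x ahead of the robot, y to its left, z up, the work surface at z = 0. Lengths are in m, angles in rad, forces in N, time in s.
With the tool pointing down it reaches from about 0.35 to 0.975 m from the base axis. Payload 4.9 kg.
Tool frame: the origin (TCP) lies midway between the tips of the shut fingers; the grasp point (between the pads) lies 19 mm behind it (manip.grip_depth is the distance from the TCP to the grasp point, in m); z points along the fingers, y is the direction in which the jaws open and shut (so a half turn about z gives the same grasp; the last joint's range is limited). The gripper opens to 85 mm and grips with 20 to 120 N. Pads are 22 mm wide; open, the fingers measure 114 mm over their backs; the gripper's body (76 mm by 85 mm) begins 54 mm behind the grasp point. The pads swing forward as they close: fully open they stand 13 mm farther back than shut.
Start: joints at [1.057, 0.053, 1.613, -0, 1.476, -0.119], TCP at [0.24, 0.577, 0.231] pointing down, gripper open.
Joint ranges: [-3.01, 3.01], [-1.01, 2.22], [0.06, 2.58], [-1.02, 4.17], [0.09, 2.62], [-3.14, 3.14]. Speed limits (rad/s): [2.57, 2.57, 3.14, 3.14, 3.14, 3.14].

## Interface

Orientations are given as a rotation vector (axis times angle).
In Python, from station import manip gives the robot as it stands. The module is installed in compiled form; this text tells all that it offers.
- The arm moves only by the tool jog_arm, never from a script. Its argument "series" is a list that holds one entry, the list of rows, each a list of 5 numbers: the opening, from 0 (shut) to 1 (fully open), then the shift along the tool's x, y, z in m, then the turn about the tool's z in rad. A call has exactly 10 rows; each row is the pose to reach, as a shift and turn from the pose commanded when the call began, along the tool's axes at that moment; what a row does not reach only later rows make up. A row lasts 1/8 s, in which the tool goes at most 62.5 mm and 10.7 degrees, less where a joint would pass 70% of its speed; a pose out of reach is approached as far as the arm can. A call with a gripper value outside its range is refused whole. The fingers move at their own pace and stop on an object; "force" is the grip in N (left out, the last holds). Time passes only in rows, so rows that repeat a pose let the fingers close, or fill a call up. It gives the time, the measured TCP pose, the force and the opening at its end, in the units of the state.
- manip.state(): the state, without advancing time (a new reading comes with each control period).
- manip.grab_frame(name): name is "scene" or "top"; returns a dict with "pixels" (480x640x3 uint8, red, green, blue), "fovy" (degrees; the focal length in pixels is half the picture's height over the tangent of half this angle, whatever the lens; pixels are square), "cx", "cy" (the principal point, pixels), "camera_from_world" (4x4, takes a point from world to camera coordinates). Camera axes: x right, y down, z forward; pixel columns grow to the right and rows downward; lengths in m; the calibration is good to about 2 mm. A picture is of the moment at which its call begins. There is no depth.
- manip.hand_in(): hands the job in, once; it reports no verdict.
Trained networks look in a picture, given as the dict that the camera call returned (one of the last four; its "shot" number tells which), for a name from the list of things; names that differ only in an ending like _2 or _b are one class to them, and where a whole thing is asked for, a point or a joint stands for the part that bears it (a point fixed in the world has none). Each returns a list of dicts, best first, with "conf" (0 to 1); they miss things now and then, are a little off and sometimes report something else, mostly with a low value. They report only what shows in the picture. A call takes as long as a camera call.
- manip.masks_of(label, picture): "pixels" (480x640 bool, what is visible of it) and "xy" ([column, row] in pixels, amid what is visible of it).
The state is a dict: "clock": time; "q": joint angles; "dq": joint speeds; "joint_torque": joint torques, N m; "tool_pos": TCP position; "eef_rot": TCP orientation; "contact_force": force on the tool from outside, world axes, zero at the start; "ft_torque": the same for the moment, N m; "width": finger opening in m.
Only numpy, scipy, OpenCV 4.12 (cv2) and the standard library are available. Lean on these libraries where they do the work, as an engineer would, in place of code of your own. Each camera call takes 0.05 s, during which the arm holds its last target.

## Task

Start the spray-booth extractor from the grey control box: first wind its timer dial clockwise, in part turns, right up to its stop. Then take the square-headed key from the wooden block, put it in the key switch and, without forcing the pins, wiggle it some 40 degrees right, then left, to work it past the two that stick until it is fully home, and turn it a quarter turn clockwise. The start position is sprung, so finish while still holding the key turned; leave the other key and the things around alone.

Things in the scene. Friction and masses are not known exactly. Their poses are not given: they have to be found in the camera images.
- station: Grey sheet-steel control box fixed on the bench, 110 (its x) x 200 (its y) x 55 mm high; origin at the centre of its underside, z up. The timer is let into its lid on the +y half, the key switch on the -y half. A low pilot lamp (15 mm wide, 9 mm high) lies between them toward the back.
- timer_centre (a point): Centre of the top of the timer's dark dial, on its vertical turning axis, 79 mm above the bench. The dial is round, 38 mm in diameter and 16 mm high, above the flat square white case face (62 x 68 mm), which stands 8 mm above the lid. Fingers can reach down beside the dial almost to the case face.
- timer_dial (a joint): Turn of the timer dial, rad, growing clockwise seen from above; 0 = run down, 5.24 = the stop (fully wound). It starts part wound, between 2.4 and 3.1. It has a light mainspring (under 0.1 N m to turn) and stays where it is let go, so it can be wound by several grasps.
- lock_mouth (a point): Centre of the key switch's mouth on its vertical axis, at the top of its aluminium ring (41 mm wide, 8.5 mm high, top 63.5 mm above the bench); axes as the box. The brass plug inside lies 1.5 mm lower; its keyway is a slot 17.6 x 4.6 mm, 27 mm deep, edges chamfered, its long side along the box's x axis at rest (joint lock = 0).
- lock (a joint): Turn of the switch's plug, rad, growing clockwise seen from above; 0 = rest, where a light return spring (under 0.1 N m) brings it back; stops at -0.8 and 1.6. A quarter turn, 1.57, is start. The blade has about 0.1 rad of play in the slot either way, so the key must be turned that much more than the plug.
- first_pin: First sticky pin, a flat-topped steel ledge hidden in the barrel under one edge of the blade (the box's +x side), its top 9 mm below the mouth. A straight push (up to some 30 N) only sits on it. With the key turned clockwise about 0.7 rad from rest the tip is clear of it and sinks past with a light push; the pin then yields sideways (2 to 4 N) and no longer hinders.
- second_pin: Second sticky pin, as the first but under the blade's other edge, its top 17 mm below the mouth; the key clears it when turned anticlockwise about 0.7 rad from rest. Past both, the key sinks home.
- key: The square-headed key, 50 g, loose, blade down in a slot of the key block. Origin at the blade's tip, z up to the bow. Steel blade 16 mm wide (key x), 3 thick (key y), 26 long, alike either way round; then a black shoulder 26 x 8.5 x 5 mm and the black bow, 30 wide, 9 thick, 36 tall. Fully home, the shoulder sits on the switch's ring, the tip 26 mm below the mouth.
- key_tip (a point): Tip of the key's blade (the key's origin).
- key_bow (a point): A point on the key's axis in the solid lower part of its bow, 46 mm above the tip; pinch it there across the 9 mm thickness (key y). The bow begins 31 mm above the tip and is solid up to 53 mm.
- key_block: Fixed birch block, 46 (its x) x 170 (its y) x 34 mm high, origin at the centre of its underside; three slots 30 mm deep, 55 mm apart along its y. Each key stands with its shoulder on the block's top, its flat faces toward the block's +x and -x.
- other_key: Another key in the block, with a round brass bow 34 mm wide and 8 mm thick; not for this lock. Origin at its tip.
- lid_jar: Loose glaze jar with a red lid, 68 mm wide, 98 mm high, bystander; origin under its centre.
- rib: Loose wooden throwing rib, 60 x 98 x 6 mm, bystander lying flat.
- brown_tile: Loose round brown test tile, 46 mm, 8 mm thick, bystander lying flat.

How it is judged:
On the way, in this order (a step that is already met when the one before it is completed fails the run):
1. the timer is wound up to its stop (value of joint timer_dial above 5 rad), for 0.2 s.
2. the key is fully home in the key switch, not yet turned to start (z of key_tip in the frame of lock_mouth below -0.0235 m and horizontal distance between key_tip and lock_mouth below 0.004 m and value of joint lock below 0.8 rad), for 0.1 s.
3. the key is turned a quarter turn clockwise, still home (z of key_tip in the frame of lock_mouth below -0.0235 m and horizontal distance between key_tip and lock_mouth below 0.004 m and value of joint lock above 1.35 rad), for 0.3 s.
At the end, for the whole second after the job is handed in: The key is home in the switch (tip at least 23.5 mm below the mouth, within 4 mm of its axis, upright within 0.15 rad) and the fingers still hold it with the plug turned more than 1.35 rad clockwise; the timer is still wound past 5.0 rad (all of step 3 and angle between key's own z axis and vertical below 0.15 rad and value of joint timer_dial above 5 rad and contact force between the fingers and key above 1 N); the arm keeps its last pose, push and grip.
It fails at once if the key is forced against the sticky pins with more than 40 N (contact force between key and first_pin above 40 N or contact force between key and second_pin above 40 N).
It fails at once if the other key is taken or pulled out of its slot (distance of other_key from where it was at the start of the episode above 0.012 m).
It fails at once if the jar, the rib or the tile is disturbed (distance of any of lid_jar, rib, brown_tile from where it was at the start of the episode above 0.03 m).
It also fails if it takes over 66 s, if anything falls off the work surface, if the arm or the gripper's body presses on something with over 40 N, if the wrist force passes 120 N, or if a joint passes its speed limit or range.

## Working session

There is one attempt and no reset: what is moved stays moved. The work goes in short steps, Python scripts to look and compute and a tool call to move; the robot and the scene stay as the last step left them, time stands still between calls to the robot, and variables do not carry over. Pictures are saved under pics/ and viewed, and the job is handed in when it is done.

Besides the shell and the picture viewer there is one more tool, called after "Emit:" as name(argument=value, ...) on one line, values as JSON. jog_arm: Moves the arm, as the interface text tells. Its arguments: {"type":"object","properties":{"series":{"type":"array"},"force":{"type":"number"}},"required":["series"]}

```bash
mkdir -p pics; ls
python3 - <<'E'
from station import manip
import cv2,pickle
print(manip.state(), manip.grip_depth)
for n in ("scene","top"):
    p=manip.grab_frame(n); cv2.imwrite(f"pics/{n}0.png",p["pixels"][:,:,::-1]); pickle.dump(p,open(f"{n}0.pkl","wb"))
    print(n,p["fovy"],p["cx"],p["cy"],p["camera_from_world"],p["shot"])
    for l in ["station","timer_dial","lock","lock_mouth","key","other_key","key_block","lid_jar","rib","brown_tile"]:
        try:
            for r in manip.masks_of(l,p)[:2]: print(l,round(r["conf"],2),r["xy"],r["pixels"].sum())
        except Exception as e: print(l,e)
E
```

```text
pics
{'clock': 0.0, 'q': array([ 1.05696572e+00,  5.33982451e-02,  1.61429438e+00, -1.92568369e-05,
        1.47598381e+00, -1.19024947e-01]), 'dq': array([ 0.00061373, -0.0006751 ,  0.00011304, -0.00085512,  0.00092528,
       -0.0005048 ]), 'joint_torque': array([ 3.39170847e-04, -3.93660235e+01, -3.70183825e+01, -1.05793240e-04,
        6.68768131e-03, -2.85166003e-06]), 'tool_pos': array([0.24010524, 0.57636816, 0.23003713]), 'eef_rot': array([-0.61601266, -3.07996165,  0.00311944]), 'contact_force': array([-0.33373874, -0.29982938, -0.08894376]), 'ft_torque': array([-0.00910203, -0.01298536,  0.01865178]), 'width': 0.0851601389770173} 0.0187
scene 52.099379174016875 316.78849855786314 235.34135273427057 [[ 0.72527751 -0.68829331 -0.01499516 -0.30834332]
 [-0.32397826 -0.32200628 -0.88957858  0.25490134]
 [ 0.60746245  0.65004944 -0.45653598  0.67810303]
 [ 0.          0.          0.          1.        ]] 1
station 0.88 [386.2, 293.8] 6100
station 0.61 [356.5, 339.2] 430
timer_dial 0.56 [367.1, 256.2] 220
lock 0.47 [399.6, 286.8] 36
lock_mouth 0.81 [386.4, 288.3] 6109
key 0.74 [277.6, 220.9] 155
other_key 0.44 [254.8, 206.1] 117
key_block 0.81 [270.6, 231.5] 1215
lid_jar 0.82 [325.2, 216.9] 1299
rib 0.58 [273.5, 289.6] 795
brown_tile 0.6 [356.2, 336.9] 432
top 49.58015842823423 315.3053449953681 242.10963291311117 [[-0.0206864  -0.99953735 -0.02229712  0.12543874]
 [-0.98822477  0.0238239  -0.15114308  0.51427827]
 [ 0.15160435  0.01890796 -0.9882604   1.21540976]
 [ 0.          0.          0.          1.        ]] 2
station 0.68 [403.0, 245.7] 4130
timer_dial 0.68 [381.1, 241.8] 217
lock_mouth 0.91 [400.8, 249.6] 4055
key 0.66 [383.0, 241.7] 193
key 0.63 [268.3, 242.4] 74
other_key 0.62 [405.5, 246.8] 4028
other_key 0.38 [224.1, 238.8] 59
key_block 0.94 [245.7, 240.8] 1249
lid_jar 0.62 [286.6, 203.4] 851
lid_jar 0.61 [403.4, 245.3] 4064
rib 0.79 [328.5, 301.6] 877
brown_tile 0.49 [416.5, 297.1] 280
```

Run:
```python
import cv2
a=cv2.imread("pics/top0.png"); cv2.imwrite("pics/top0c.png",cv2.resize(a[170:330,200:470],None,fx=2.96,fy=2.96,interpolation=cv2.INTER_CUBIC))
a=cv2.imread("pics/scene0.png"); cv2.imwrite("pics/scene0c.png",cv2.resize(a[170:370,220:470],None,fx=3,fy=3,interpolation=cv2.INTER_CUBIC))
```

```text
(no output)
```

View pics/top0c.png

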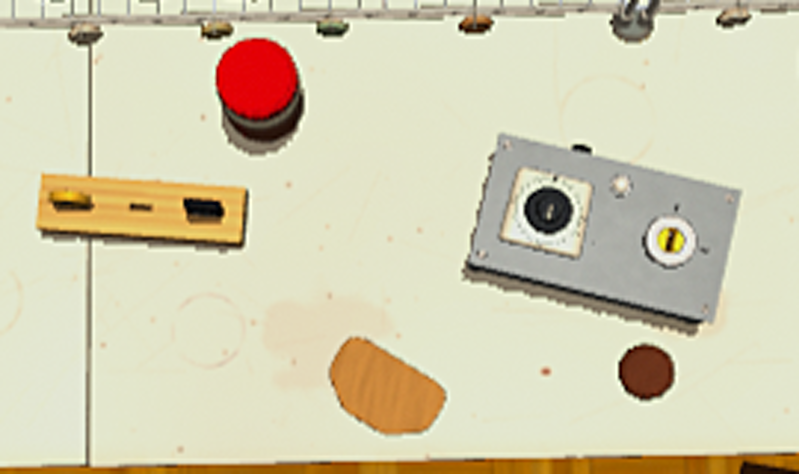

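View pics/scene0c.png

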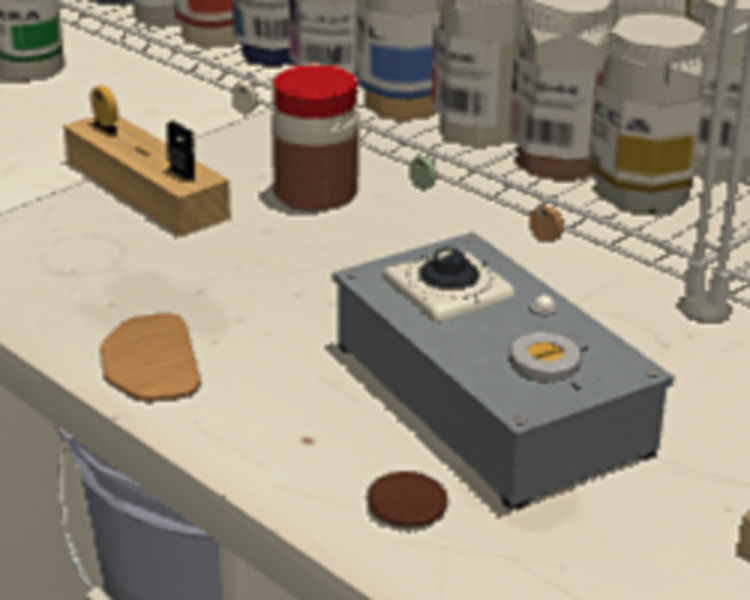

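View pics/top0.png

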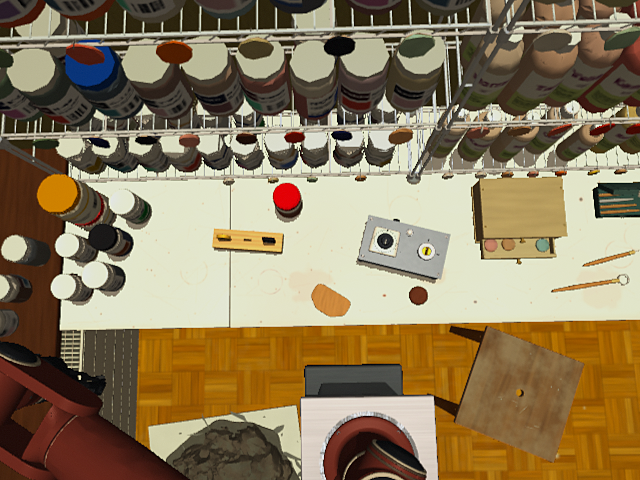

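The top view shows the box at the right, with the dial at about (385,241) and the lock at (426,251). The block is at the left: black key at (269,240), brass key at (224,237). The jar sits behind the block, the rib and tile in front. Next I'll fit the poses using both views.

```bash
cat > h.py <<'E'
import numpy as np, cv2, pickle
from scipy.optimize import least_squares
from scipy.spatial.transform import Rotation as R
def K(p):
    f=240/np.tan(np.radians(p["fovy"]/2)); return f
def proj(p,X):
    X=np.atleast_2d(X); T=p["camera_from_world"]; c=X@T[:3,:3].T+T[:3,3]
    f=K(p); return np.c_[p["cx"]+f*c[:,0]/c[:,2],p["cy"]+f*c[:,1]/c[:,2]]
def back(p,uv,z):
    T=p["camera_from_world"]; Rm=T[:3,:3]; C=-Rm.T@T[:3,3]; f=K(p)
    d=Rm.T@np.array([(uv[0]-p["cx"])/f,(uv[1]-p["cy"])/f,1]); return C+d*(z-C[2])/d[2]
def place(pose,L):
    x,y,a=pose; L=np.atleast_2d(L); c,s=np.cos(a),np.sin(a)
    return np.c_[x+c*L[:,0]-s*L[:,1],y+s*L[:,0]+c*L[:,1],L[:,2]]
E
python3 - <<'E'
from h import *
t=pickle.load(open("top0.pkl","rb")); s=pickle.load(open("scene0.pkl","rb"))
for p in (t,s): print("cam",-p["camera_from_world"][:3,:3].T@p["camera_from_world"][:3,3])
T=lambda a:np.array(a,float)/2.96+[200,170]
S=lambda a:np.array(a,float)/3+[220,170]
tl=T([(499,134),(741,189),(712,323),(469,266)])
sl=S([(337,277),(473,233),(672,379),(517,430)])
# local: +x back? top image: up = +x world, left = +y
top_loc=np.array([[.055,.1,.055],[.055,-.1,.055],[-.055,-.1,.055],[-.055,.1,.055]])
scn_loc=top_loc[[3,0,1,2]]
for nm,ps in(("both",(0,1)),("top",(0,)),("scene",(1,))):
    def f(v):
        r=[]
        if 0 in ps: r.append(proj(t,place(v,top_loc))-tl)
        if 1 in ps: r.append(proj(s,place(v,scn_loc))-sl)
        return np.concatenate(r).ravel()
    r=least_squares(f,[.5,-.2,0]); print(nm,r.x,np.round(r.fun,1))
print("timer top",back(t,T((548,210)),.079),back(s,S((448,268)),.079))
print("lock top",back(t,T((670,240)),.062),back(s,S((546,352)),.062))
tb=T([(41,174),(247,187),(245,243),(38,232)]); bl=np.array([[.023,.085,.034],[.023,-.085,.034],[-.023,-.085,.034],[-.023,.085,.034]])
sb=S([(66,127),(110,118),(230,186),(179,206)]); 
r=least_squares(lambda v:np.r_[proj(t,place(v,bl))-tb].ravel(),[.5,.2,0]);print("block top",r.x,np.round(r.fun,1))
r=least_squares(lambda v:np.r_[proj(t,place(v,bl))-tb,proj(s,place(v,bl[[3,0,1,2]]))-sb].ravel(),[.5,.2,0]);print("block",r.x,np.round(r.fun,1))
E
```

```text
cam [0.32655599 0.09014767 1.28166786]
cam [-0.10570516 -0.57095131  0.53170954]
both [ 0.4996877  -0.09921722 -0.26238932] [ 0.5 -0.8  0.8 -0.   1.1 -0.4  0.2 -1.2 -2.3 -1.5 -0.5 -0.5  0.5 -0.6
 -0.5  1.6]
top [ 0.49826889 -0.09763757 -0.25633807] [-0.4  0.   0.1  0.3  0.7 -0.  -0.4 -0.3]
scene [ 0.50067307 -0.09999805 -0.26875622] [-1.5 -1.7  0.5 -0.5  1.  -0.4 -0.2  1.6]
timer top [ 0.50986878 -0.04998903  0.079     ] [ 0.49830154 -0.06495207  0.079     ]
lock top [ 0.48595798 -0.14784616  0.062     ] [ 0.48767584 -0.14949043  0.062     ]
block top [ 0.52566458  0.27762157 -0.07983809] [ 0.5  0.6  0.1  0.  -0.5 -0.2 -0.1 -0.4]
block [ 0.52556904  0.27542766 -0.09129223] [ 1.6  0.3  1.1  0.4  0.2  0.2  0.7 -0.8 -1.6 -0.3 -0.3 -2.2 -0.4 -1.6
 -0.2 -2.3]
```

Run:
```python
import cv2
a=cv2.imread("pics/top0.png"); cv2.imwrite("pics/t_st.png",cv2.resize(a[205:285,350:455],None,fx=7,fy=7,interpolation=cv2.INTER_CUBIC))
cv2.imwrite("pics/t_bl.png",cv2.resize(a[220:260,205:295],None,fx=8,fy=8,interpolation=cv2.INTER_CUBIC))
a=cv2.imread("pics/scene0.png"); cv2.imwrite("pics/s_st.png",cv2.resize(a[240:345,325:450],None,fx=6,fy=5.7,interpolation=cv2.INTER_CUBIC)) 
cv2.imwrite("pics/s_bl.png",cv2.resize(a[190:255,235:305],None,fx=8,fy=8,interpolation=cv2.INTER_CUBIC))
```

```text
(no output)
```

View pics/t_st.png

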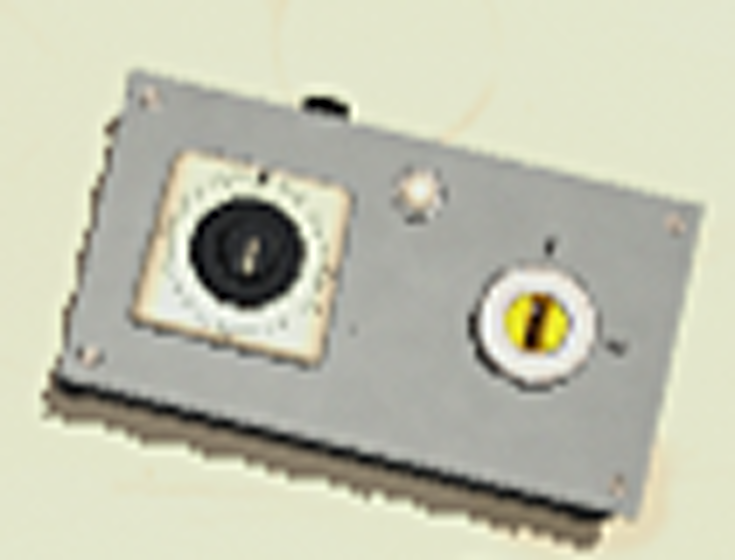

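View pics/t_bl.png

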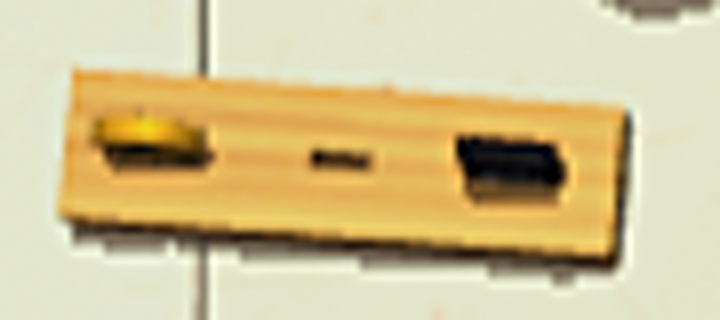

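View pics/s_st.png

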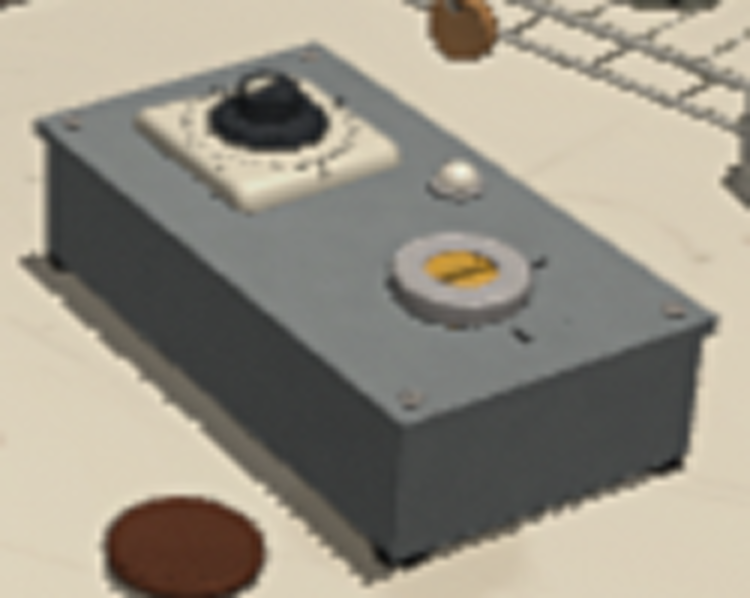

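View pics/s_bl.png

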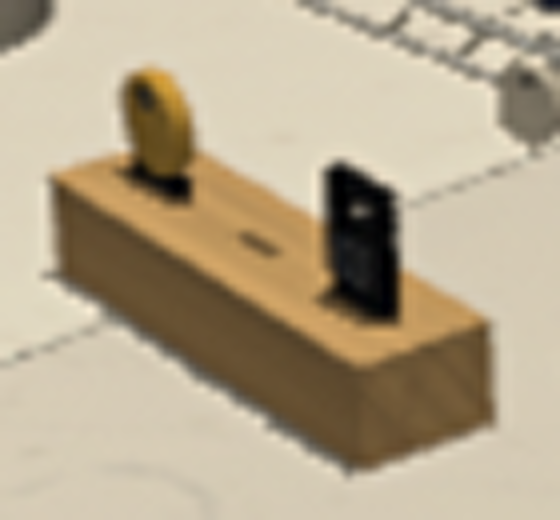

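```bash
cat >> h.py <<'E'
def tri(obs):
    "obs: list of (pic,uv)"; 
    return least_squares(lambda X:np.concatenate([(proj(p,X)[0]-uv) for p,uv in obs]),[.5,0,.06])
def xy(obs,z):
    r=least_squares(lambda X:np.concatenate([(proj(p,[X[0],X[1],z])[0]-uv) for p,uv in obs]),[.5,0]); return r.x,r.fun
def cur(manip):
    s=manip.state(); M=R.from_rotvec(s["eef_rot"]).as_matrix(); return s,M,np.arctan2(M[1,1],M[0,1])
def goto(manip,pos,yaw):
    s,M,y=cur(manip); d=M.T@(np.array(pos)-s["tool_pos"]); turn=-(yaw-y); turn=(turn+np.pi)%(2*np.pi)-np.pi
    print("pos",np.round(s["tool_pos"],4),"yaw",round(y,4),"q",np.round(s["q"],2),"F",np.round(s["contact_force"],1),"w",round(s["width"],4),"t",round(s["clock"],2))
    print("shift",np.round(d,4),"turn",round(turn,4))
E
python3 - <<'E'
from h import *
t=pickle.load(open("top0.pkl","rb")); s=pickle.load(open("scene0.pkl","rb"))
def m(fx,fy,ox,oy): return lambda a:(np.atleast_2d(a)+.5)/[fx,fy]-.5+[ox,oy]
T=m(7,7,350,205);TB=m(8,8,205,220);S=m(6,5.7,325,240);SB=m(8,8,235,190)
top=np.array([[.055,.1,.055],[.055,-.1,.055],[-.055,-.1,.055],[-.055,.1,.055]])
tl=T([(130,68),(705,203),(634,520),(58,380)]); sl=S([(36,122),(314,42),(718,319),(400,424)])
for nm,ps in(("both",(0,1)),("top",(0,)),("scene",(1,))):
    def f(v):
        r=[]
        if 0 in ps: r.append(proj(t,place(v,top))-tl)
        if 1 in ps: r.append(proj(s,place(v,top[[3,0,1,2]]))-sl)
        return np.concatenate(r).ravel()
    r=least_squares(f,[.5,-.2,0]); print(nm,r.x,np.round(r.fun,1))
for nm,z,a,b in (("lock",.062,(538,322),(462,269)),("dialrim",.066,(248,252),(270,118)),("lamp",.06,(418,190),(457,180))):
    a=T(a)[0];b=S(b)[0]; print(nm,xy([(t,a)],z)[0],xy([(s,b)],z)[0],xy([(t,a),(s,b)],z), tri([(t,a),(s,b)]).x)
bl=np.array([[.023,.085,.034],[.023,-.085,.034],[-.023,-.085,.034],[-.023,.085,.034]])
tb=TB([(72,67),(628,107),(617,260),(62,215)]); sb=SB([(50,178),(200,150),(490,322),(358,366)])
for ps in((0,1),(0,),(1,)):
    def f(v):
        r=[]
        if 0 in ps: r.append(proj(t,place(v,bl))-tb)
        if 1 in ps: r.append((proj(s,place(v,bl[[3,0,1,2]]))-sb)[[0,2,3]])
        return np.concatenate(r).ravel()
    r=least_squares(f,[.5,.2,0]); print("block",r.x,np.round(r.fun,1)); print(place(r.x,[0,-.055,.054]))
# key bow top centre z=.070
a=TB((507,155))[0];b=SB((361,180))[0]
print("keytop",xy([(t,a)],.07)[0],xy([(s,b)],.07)[0],tri([(t,a),(s,b)]).x)
E
```

```text
both [ 0.50032358 -0.0976899  -0.26427573] [ 0.3 -0.1  0.2  0.1  0.8 -0.4  0.1 -0.5 -0.8 -0.6  0.  -0.2 -0.4 -0.2
 -0.   0.4]
top [ 0.49980556 -0.09683313 -0.26353333] [-0.   0.1 -0.2  0.3  0.4 -0.2 -0.2 -0.3]
scene [ 0.50048548 -0.09826227 -0.26552335] [-0.5 -0.6  0.3 -0.1 -0.1 -0.1  0.2  0.5]
lock [ 0.48716491 -0.14809142] [ 0.48855188 -0.14791174] (array([ 0.48777186, -0.14819364]), array([ 0.02983494, -0.25603335, -0.14919867,  0.23823878])) [ 0.4874637  -0.14835248  0.06263793]
dialrim [ 0.5127522  -0.05122235] [ 0.51325626 -0.05312559] (array([ 0.51328965, -0.0522115 ]), array([ 0.41043848, -0.23483367, -0.35585302, -0.17839179])) [ 0.5136169  -0.05200767  0.06525994]
lamp [ 0.53356835 -0.1103295 ] [ 0.53149622 -0.11288434] (array([ 0.53310751, -0.11134052]), array([ 0.43604928,  0.1807622 , -0.12678041, -0.63336804])) [ 0.53409244 -0.11084347  0.05796799]
block [ 0.52778342  0.27878307 -0.09770074] [ 0.6  0.   0.1  0.  -0.2 -0.4 -0.1  0.1 -0.3 -0.5  0.1 -0.1 -0.2  0.3]
[[0.52241842 0.22404536 0.054     ]]
block [ 0.52759487  0.27902954 -0.09891328] [ 0.5  0.1  0.   0.2 -0.3 -0.3 -0.3  0.1]
[[0.52216351 0.22429838 0.054     ]]
block [ 0.52775899  0.27816288 -0.09764014] [-0.2 -0.4  0.2 -0.  -0.1  0.4]
[[0.52239731 0.22342485 0.054     ]]
keytop [0.52272703 0.22526494] [0.5289581  0.23053772] [0.52288408 0.22427349 0.07384933]
```

Run:
```python
from h import *
from station import manip
goto(manip,[.5133,-.0521,.13],1.6)
```

```text
pos [0.2404 0.5769 0.2313] yaw 1.176 q [ 1.06  0.05  1.61 -0.    1.48 -0.12] F [-0.9  0.5  0.5] w 0.0855 t 1.1
shift [-0.4938 -0.4757  0.1013] turn -0.424
```

Emit:
jog_arm(series=[[[0.6,-0.04,-0.04,0,-0.04],[0.6,-0.09,-0.087,0.01,-0.1],[0.6,-0.134,-0.129,0.02,-0.15],[0.6,-0.178,-0.171,0.03,-0.2],[0.6,-0.222,-0.214,0.04,-0.25],[0.6,-0.267,-0.257,0.05,-0.3],[0.6,-0.311,-0.3,0.06,-0.35],[0.6,-0.355,-0.342,0.07,-0.4],[0.6,-0.4,-0.385,0.08,-0.424],[0.6,-0.444,-0.428,0.09,-0.424]]], force=40)

```text
clock: 2.35
tool_pos: [0.4845, 0.0134, 0.1423]
eef_rot: [-0.046, 3.14, 0.0]
contact_force: [1.0, 0.3, 0.1]
width: 0.0512
```

Run:
```python
from h import *
from station import manip
goto(manip,[.5133,-.0521,.10],1.6)
```

```text
pos [0.4845 0.0134 0.1423] yaw 1.5998 q [-0.13 -0.22  2.02  0.    1.34 -1.73] F [1.  0.3 0.1] w 0.0512 t 2.35
shift [-0.0269 -0.0663  0.0423] turn -0.0002
```

Emit:
jog_arm(series=[[[0.6,-0.014,-0.033,0.01,0],[0.6,-0.027,-0.064,0.02,0],[0.6,-0.027,-0.064,0.035,0],[0.6,-0.027,-0.064,0.042,0],[0.6,-0.027,-0.064,0.042,0],[0.6,-0.027,-0.064,0.042,0],[0.6,-0.027,-0.064,0.042,0],[0.6,-0.027,-0.064,0.042,0],[0.6,-0.027,-0.064,0.042,0],[0.6,-0.027,-0.064,0.042,0]]])

```text
clock: 3.6
tool_pos: [0.5126, -0.0478, 0.1002]
eef_rot: [-0.046, 3.141, -0.0]
contact_force: [0.4, -0.2, -0.2]
width: 0.051
```

Run:
```python
from h import *
from station import manip
goto(manip,[.5133,-.0521,.062],1.6)
for n in ("scene","top"):
    p=manip.grab_frame(n);a=p["pixels"][:,:,::-1]
    cv2.imwrite(f"pics/{n}1.png",cv2.resize(a[190:340,300:470],None,fx=4.5,fy=4,interpolation=cv2.INTER_CUBIC))
```

```text
pos [ 0.5126 -0.0478  0.1002] yaw 1.5999 q [-0.24 -0.09  1.98  0.    1.25 -1.84] F [ 0.4 -0.2 -0.2] w 0.051 t 3.6
shift [-0.0006 -0.0044  0.0382] turn -0.0001
```

View pics/scene1.png

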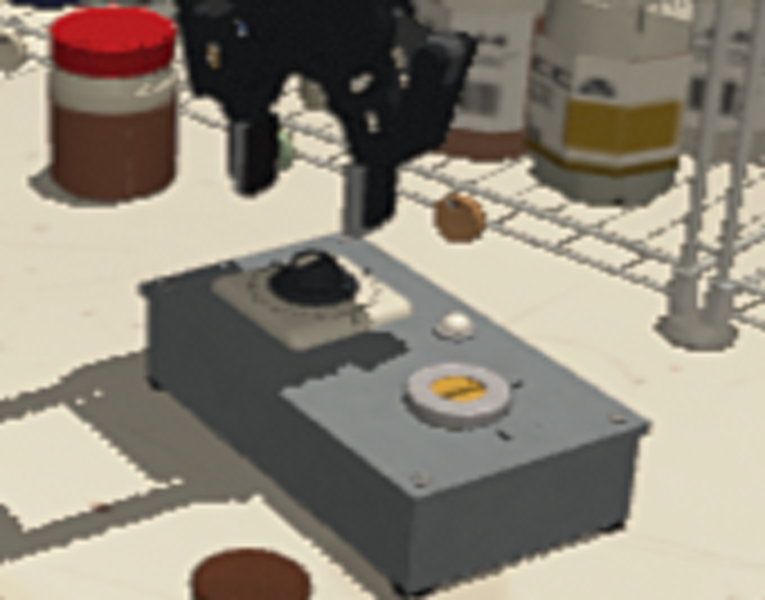

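View pics/top1.png

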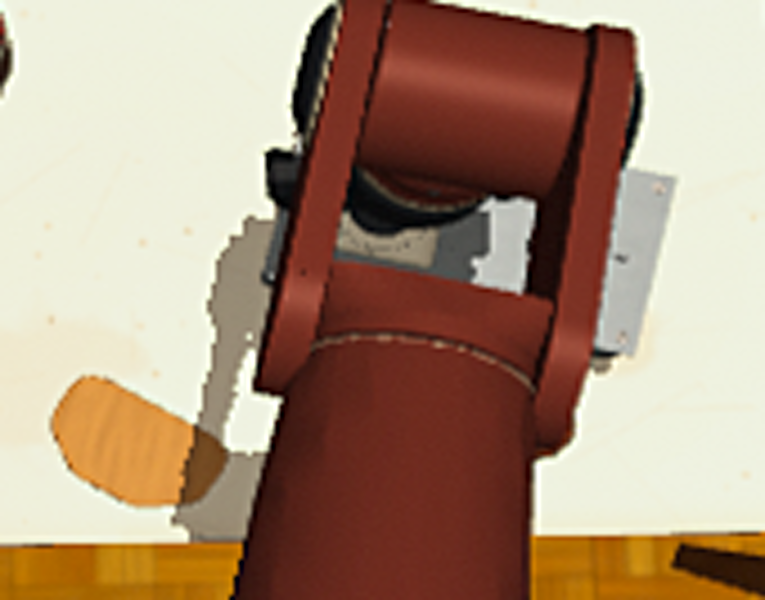

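Emit:
jog_arm(series=[[[0.6,-0.0006,-0.0044,0.012,0],[0.6,-0.0006,-0.0044,0.024,0],[0.6,-0.0006,-0.0044,0.034,0],[0.6,-0.0006,-0.0044,0.037,0],[0.6,-0.0006,-0.0044,0.037,0],[0.2,-0.0006,-0.0044,0.037,0],[0.2,-0.0006,-0.0044,0.037,0],[0.2,-0.0006,-0.0044,0.037,0],[0.2,-0.0006,-0.0044,0.037,0],[0.2,-0.0006,-0.0044,0.037,0]]], force=40)

```text
clock: 4.95
tool_pos: [0.5149, -0.0507, 0.0672]
eef_rot: [-0.046, 3.139, 0.005]
contact_force: [-7.0, 6.5, 17.7]
width: 0.0291
```

Run:
```python
from h import *
from station import manip
goto(manip,[.5133,-.0521,.063],1.6)
print(manip.state()["ft_torque"])
p=manip.grab_frame("scene");a=p["pixels"][:,:,::-1]
cv2.imwrite(f"pics/scene2.png",cv2.resize(a[190:300,300:420],None,fx=6,fy=5,interpolation=cv2.INTER_CUBIC))
```

```text
pos [ 0.5149 -0.0507  0.0672] yaw 1.5999 q [-0.24 -0.04  2.    0.    1.19 -1.85] F [-7.   6.5 17.7] w 0.0291 t 4.95
shift [ 0.0017 -0.0014  0.0042] turn -0.0001
[1.38475358 1.22604815 0.0356051 ]
```

View pics/scene2.png

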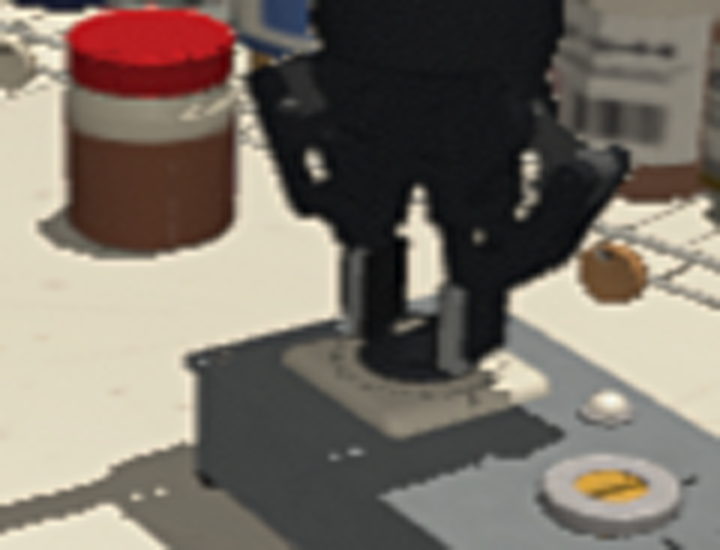

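The pads closed on the narrow upper part (29 mm) and rest on the flange. I'll reopen, go lower and re-grip on the 38 mm rim.

Emit:
jog_arm(series=[[[0.6,0,0.0008,-0.003,0],[0.6,0,0.0008,-0.003,0],[0.6,0,0.0008,-0.002,0],[0.6,0,0.0008,0.002,0],[0.6,0,0.0008,0.004,0],[0.6,0,0.0008,0.004,0],[0.3,0,0.0008,0.004,0],[0.3,0,0.0008,0.004,0],[0.3,0,0.0008,0.004,0],[0.3,0,0.0008,0.004,0]]], force=30)

```text
clock: 6.25
tool_pos: [0.5146, -0.0504, 0.0614]
eef_rot: [-0.044, 3.139, 0.004]
contact_force: [-3.5, 5.4, 13.0]
width: 0.0356
```

Run:
```python
from h import *
from station import manip
goto(manip,[.5133,-.0521,.063],1.6)
print(manip.state()["ft_torque"])
p=manip.grab_frame("scene");a=p["pixels"][:,:,::-1]
cv2.imwrite(f"pics/scene3.png",cv2.resize(a[190:300,300:420],None,fx=6,fy=5,interpolation=cv2.INTER_CUBIC))
```

```text
pos [ 0.5146 -0.0504  0.0614] yaw 1.5991 q [-0.24 -0.03  2.    0.    1.17 -1.84] F [-3.5  5.4 13. ] w 0.0356 t 6.25
shift [ 0.0014 -0.0017 -0.0016] turn -0.0009
[ 1.15150162  0.65359257 -0.09625689]
```

View pics/scene3.png

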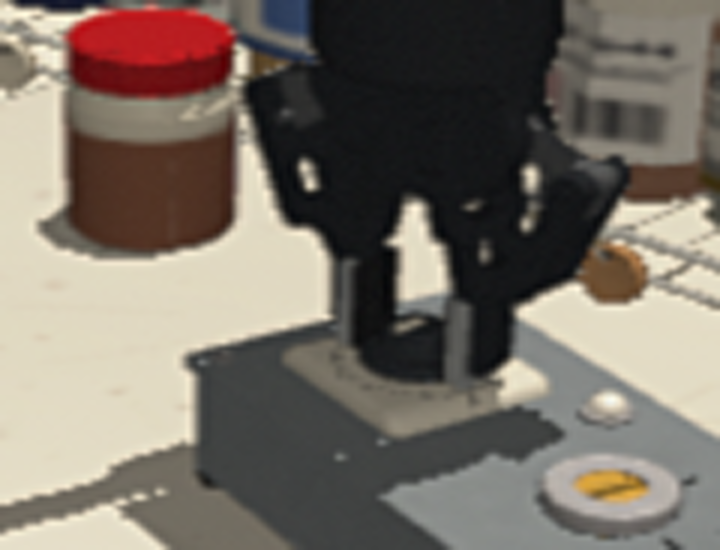

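Emit:
jog_arm(series=[[[0.3,-0.0007,0.0012,-0.001,0],[0.3,-0.0007,0.0012,-0.001,0.17],[0.3,-0.0007,0.0012,-0.001,0.35],[0.3,-0.0007,0.0012,-0.001,0.52],[0.3,-0.0007,0.0012,-0.001,0.7],[0.3,-0.0007,0.0012,-0.001,0.87],[0.3,-0.0007,0.0012,-0.001,1.05],[0.3,-0.0007,0.0012,-0.001,1.22],[0.3,-0.0007,0.0012,-0.001,1.4],[0.3,-0.0007,0.0012,-0.001,1.5]]], force=30)

```text
clock: 7.55
tool_pos: [0.5145, -0.0507, 0.0615]
eef_rot: [2.11, 2.326, -0.001]
contact_force: [-4.7, -0.5, 8.3]
width: 0.0354
```

Run:
```python
from h import *
from station import manip
goto(manip,[.5133,-.0521,.063],1.6)
print(manip.state()["ft_torque"])
p=manip.grab_frame("scene");a=p["pixels"][:,:,::-1]
cv2.imwrite(f"pics/scene4.png",cv2.resize(a[190:300,300:420],None,fx=6,fy=5,interpolation=cv2.INTER_CUBIC))
```

```text
pos [ 0.5145 -0.0507  0.0615] yaw 0.0972 q [-0.24 -0.03  2.   -0.    1.17 -0.34] F [-4.7 -0.5  8.3] w 0.0354 t 7.55
shift [-0.0013 -0.0013 -0.0015] turn -1.5028
[-0.1008313   0.71130155  0.20494446]
```

View pics/scene4.png

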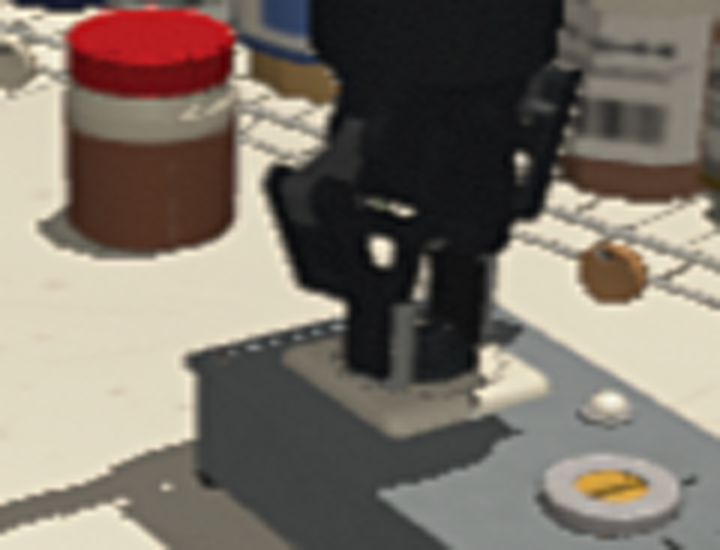

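Emit:
jog_arm(series=[[[0.6,0,0,0,0],[0.6,0,0,0,-0.05],[0.6,0,0,0,-0.2],[0.6,0,0,0,-0.38],[0.6,0,0,0,-0.56],[0.6,0,0,0,-0.74],[0.6,0,0,0,-0.92],[0.6,0,0,0,-1.1],[0.6,0,0,0,-1.28],[0.4,0,0,0,-1.46]]])

```text
clock: 8.85
tool_pos: [0.5153, -0.0504, 0.0615]
eef_rot: [0.008, 3.139, -0.001]
contact_force: [-3.3, 1.8, 4.6]
width: 0.0356
```

Emit:
jog_arm(series=[[[0.3,0,0,0,0],[0.3,0,0,0,0],[0.3,0,0,0,0.15],[0.3,0,0,0,0.32],[0.3,0,0,0,0.5],[0.3,0,0,0,0.67],[0.3,0,0,0,0.85],[0.3,0,0,0,1.02],[0.3,0,0,0,1.2],[0.3,0,0,0,1.2]]])

```text
clock: 10.1
tool_pos: [0.5149, -0.0519, 0.0614]
eef_rot: [1.786, 2.58, -0.004]
contact_force: [-1.6, -5.0, 6.0]
width: 0.0353
```

Run:
```python
from h import *
from station import manip
goto(manip,[.5133,-.0521,.063],1.6)
print(manip.state()["ft_torque"])
```

```text
pos [ 0.5149 -0.0519  0.0614] yaw 0.3596 q [-0.24 -0.03  2.   -0.    1.17 -0.6 ] F [-1.6 -5.   6. ] w 0.0353 t 10.1
shift [ 0.0003 -0.0016 -0.0016] turn -1.2404
[-0.92976894  0.44118583 -0.1570498 ]
```

Emit:
jog_arm(series=[[[0.3,0,0,0,0.05],[0.3,0,0,0,0.1],[0.3,0,0,0,0.15],[0.3,0,0,0,0.2],[0.3,0,0,0,0.25],[0.3,0,0,0,0.3],[0.3,0,0,0,0.35],[0.3,0,0,0,0.4],[0.3,0,0,0,0.4],[0.3,0,0,0,0.4]]])

```text
clock: 11.35
tool_pos: [0.5143, -0.0522, 0.0615]
eef_rot: [2.26, 2.177, -0.006]
contact_force: [-3.6, -7.2, 10.2]
width: 0.0353
```

Run:
```python
from h import *
from station import manip
goto(manip,[.5133,-.0521,.063],1.6)
print(manip.state()["ft_torque"])
```

```text
pos [ 0.5143 -0.0522  0.0615] yaw -0.0377 q [-0.24 -0.03  2.   -0.01  1.17 -0.2 ] F [-3.6 -7.2 10.2] w 0.0353 t 11.35
shift [ 0.0001 -0.001  -0.0015] turn -1.6377
[-1.02875723  0.80779172  0.50936536]
```

Emit:
jog_arm(series=[[[0.6,0,0,0,-0.05],[0.6,0,0,0,-0.05],[0.6,0,0,0,-0.05],[0.6,0,0,-0.02,-0.05],[0.6,0,0,-0.05,0],[0.6,0,0,-0.09,0.06],[0.6,0.05,0,-0.09,0.06],[0.6,0.11,0,-0.09,0.06],[0.6,0.17,0,-0.09,0.06],[0.6,0.23,0.01,-0.09,0.06]]])

```text
clock: 12.6
tool_pos: [0.5327, 0.1812, 0.1499]
eef_rot: [2.33, 2.107, 0.0]
contact_force: [0.3, -0.4, 1.0]
width: 0.0514
```

Run:
```python
from h import *
from station import manip
goto(manip,[.5224,.2240,.13],-.098)
for n in ("scene","top"):
    p=manip.grab_frame(n);a=p["pixels"][:,:,::-1]
    cv2.imwrite(f"pics/{n}5.png",cv2.resize(a[190:340,230:470],None,fx=3.3,fy=3.3,interpolation=cv2.INTER_CUBIC))
    if n=="top": cv2.imwrite(f"pics/{n}5b.png",cv2.resize(a[220:265,365:450],None,fx=9,fy=9,interpolation=cv2.INTER_CUBIC))
t=pickle.load(open("top0.pkl","rb")); print(back(t,(286.8,196.4),.098))
```

```text
pos [0.5327 0.1812 0.1499] yaw -0.1004 q [ 0.2  -0.03  1.84 -0.    1.34  0.3 ] F [ 0.3 -0.4  1. ] w 0.0514 t 12.6
shift [ 0.0415 -0.0145  0.0199] turn -0.0024
[0.6178916  0.17723532 0.098     ]
```

View pics/scene5.png

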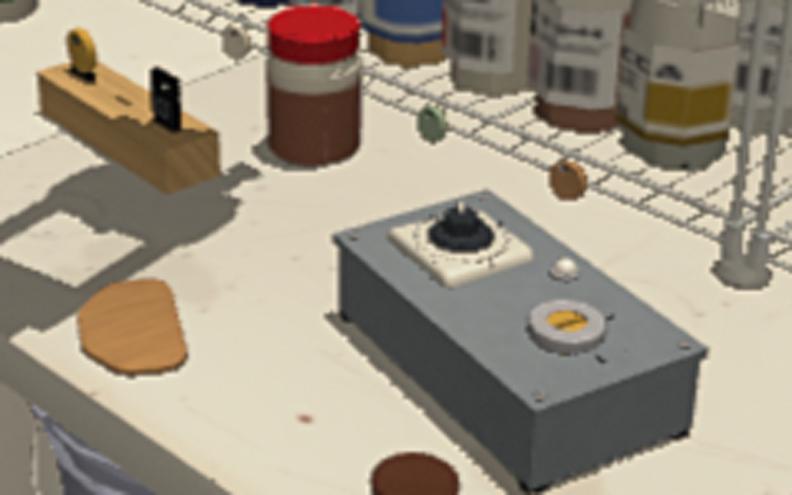

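View pics/top5.png

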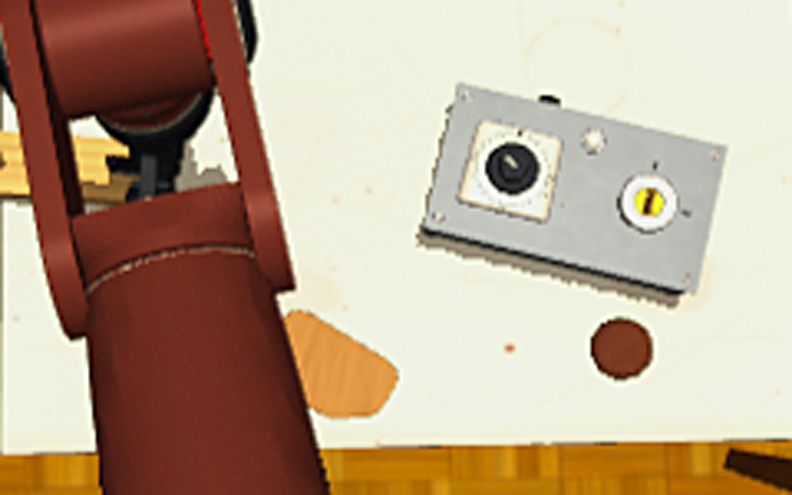

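View pics/top5b.png

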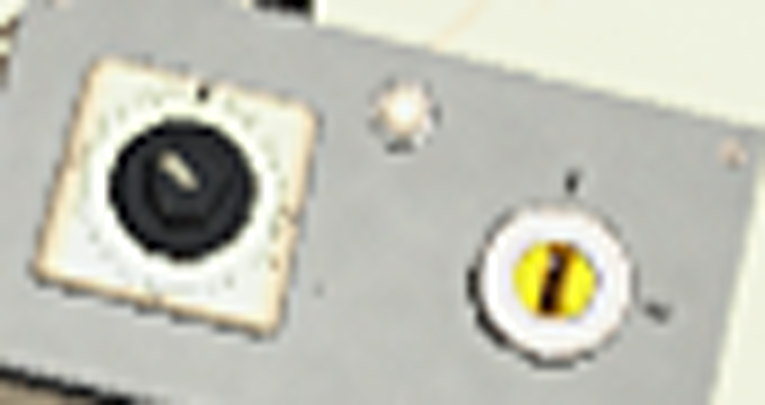

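The dial pointer now stands about 60° anticlockwise of the zero mark, which is 300° wound (the stop). The torque rise agreed with that. Next is the key.

Emit:
jog_arm(series=[[[0.5,0.02,-0.007,0.01,0],[0.5,0.0415,-0.0145,0.02,0],[0.5,0.0415,-0.0145,0.02,0],[0.5,0.0415,-0.0145,0.02,0],[0.5,0.0415,-0.0145,0.03,0],[0.5,0.0415,-0.0145,0.045,0],[0.5,0.0415,-0.0145,0.06,0],[0.5,0.0415,-0.0145,0.06,0],[0.5,0.0415,-0.0145,0.06,0],[0.5,0.0415,-0.0145,0.06,0]]])

```text
clock: 13.95
tool_pos: [0.5234, 0.2222, 0.0908]
eef_rot: [2.329, 2.107, 0.002]
contact_force: [0.3, 0.0, -0.3]
width: 0.0426
```

Run:
```python
from h import *
from station import manip
goto(manip,[.5224,.2240,.039],-.098)
p=manip.grab_frame("scene");a=p["pixels"][:,:,::-1]
cv2.imwrite(f"pics/scene6.png",cv2.resize(a[160:260,230:330],None,fx=6,fy=6,interpolation=cv2.INTER_CUBIC))
```

```text
pos [0.5234 0.2222 0.0908] yaw -0.0999 q [ 0.27  0.05  1.86 -0.    1.23  0.37] F [ 0.3  0.  -0.3] w 0.0426 t 13.95
shift [ 0.0016 -0.0012  0.0518] turn -0.0019
```

View pics/scene6.png

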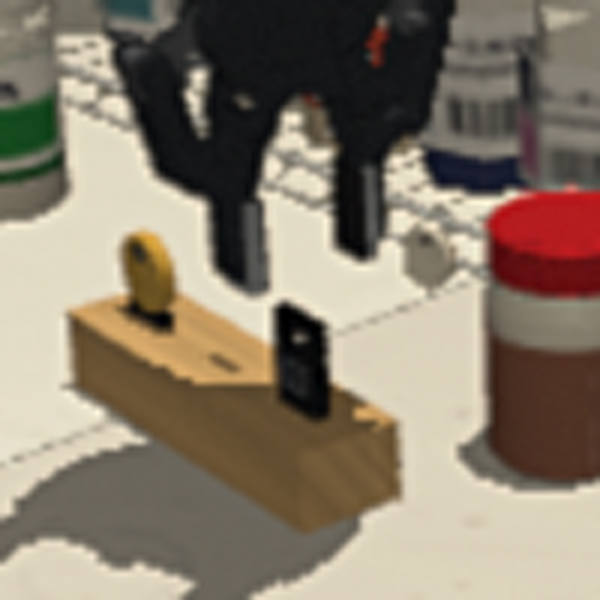

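Emit:
jog_arm(series=[[[0.5,0.0016,-0.0012,0.012,0],[0.5,0.0016,-0.0012,0.027,0],[0.5,0.0016,-0.0012,0.042,0],[0.5,0.0016,-0.0012,0.052,0],[0.5,0.0016,-0.0012,0.052,0],[0.3,0.0016,-0.0012,0.052,0],[0,0.0016,-0.0012,0.052,0],[0,0.0016,-0.0012,0.052,0],[0,0.0016,-0.0012,0.052,0],[0,0.0016,-0.0012,0.052,0]]], force=60)

```text
clock: 15.25
tool_pos: [0.5227, 0.224, 0.039]
eef_rot: [2.329, 2.107, 0.003]
contact_force: [1.5, 0.7, 3.0]
width: 0.0083
```

Run:
```python
from h import *
from station import manip
goto(manip,[.5224,.2240,.039],-.098)
print(manip.state()["ft_torque"])
p=manip.grab_frame("scene");a=p["pixels"][:,:,::-1]
cv2.imwrite(f"pics/scene7.png",cv2.resize(a[160:260,230:330],None,fx=6,fy=6,interpolation=cv2.INTER_CUBIC))
```

```text
pos [0.5227 0.224  0.039 ] yaw -0.0999 q [ 0.27  0.12  1.89 -0.    1.14  0.37] F [1.5 0.7 3. ] w 0.0083 t 15.25
shift [ 0.     -0.0003 -0.    ] turn -0.0019
[ 0.0231266  -0.2910394  -0.01251467]
```

View pics/scene7.png

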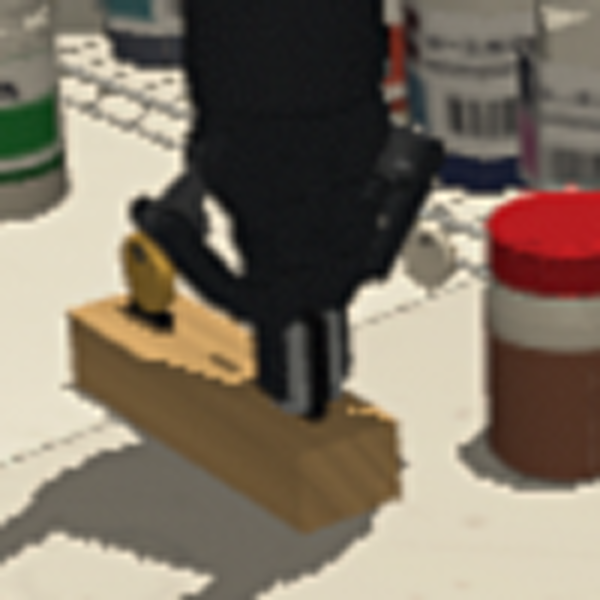

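Emit:
jog_arm(series=[[[0,0,0,-0.01,0],[0,0,0,-0.025,0],[0,0,0,-0.045,0],[0,0,0,-0.08,0],[0,0,0,-0.11,0],[0,0,0,-0.12,0],[0,-0.03,0,-0.12,-0.1],[0,-0.07,0,-0.12,-0.25],[0,-0.11,0,-0.12,-0.4],[0,-0.14,0,-0.12,-0.55]]])

```text
clock: 16.55
tool_pos: [0.5064, 0.0832, 0.1566]
eef_rot: [-1.662, -2.663, 0.003]
contact_force: [0.8, 0.2, -0.3]
width: 0.0082
```

Run:
```python
from h import *
from station import manip
goto(manip,[.4877,-.1482,.13],1.307)
p=manip.grab_frame("scene");a=p["pixels"][:,:,::-1]
cv2.imwrite(f"pics/scene8.png",cv2.resize(a[130:290,230:400],None,fx=4.5,fy=3.7,interpolation=cv2.INTER_CUBIC))
```

```text
pos [0.5064 0.0832 0.1566] yaw 0.4545 q [ 0.02 -0.16  1.94  0.    1.36 -0.44] F [ 0.8  0.2 -0.3] w 0.0082 t 16.55
shift [-0.1997 -0.1183  0.0267] turn -0.8525
```

View pics/scene8.png

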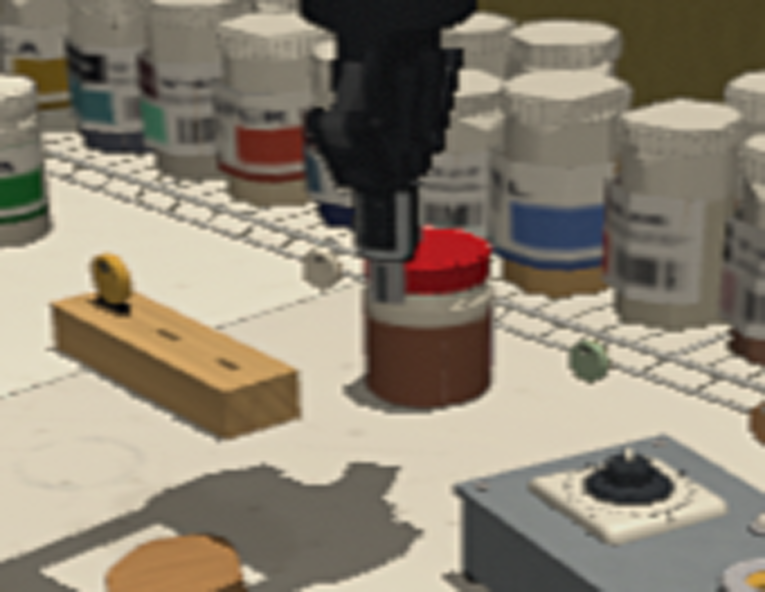

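The key is held with its blade pointing down, at about crop (390,285). Now over to the lock.

Emit:
jog_arm(series=[[[0,-0.035,-0.02,0,-0.15],[0,-0.075,-0.045,0,-0.31],[0,-0.115,-0.068,0,-0.48],[0,-0.155,-0.091,0.005,-0.65],[0,-0.19,-0.112,0.015,-0.8],[0,-0.1997,-0.1183,0.027,-0.8525],[0,-0.1997,-0.1183,0.027,-0.8525],[0,-0.1997,-0.1183,0.027,-0.8525],[0,-0.1997,-0.1183,0.027,-0.8525],[0,-0.1997,-0.1183,0.027,-0.8525]]])

```text
clock: 17.85
tool_pos: [0.4886, -0.1463, 0.1316]
eef_rot: [0.419, 3.113, -0.0]
contact_force: [0.2, 0.7, 0.0]
width: 0.0081
```

Run:
```python
from h import *
from station import manip
goto(manip,[.4877,-.1482,.115],1.307)
```

```text
pos [ 0.4886 -0.1463  0.1316] yaw 1.3033 q [-0.44 -0.14  1.97  0.    1.31 -1.74] F [0.2 0.7 0. ] w 0.0081 t 17.85
shift [ 0.0003 -0.0021  0.0166] turn -0.0037
```

Emit:
jog_arm(series=[[[0,0.0003,-0.0021,0.01,-0.004],[0,0.0003,-0.0021,0.02,-0.004],[0,0.0003,-0.0021,0.03,-0.004],[0,0.0003,-0.0021,0.032,-0.004],[0,0.0003,-0.0021,0.032,-0.004],[0,0.0003,-0.0021,0.032,-0.004],[0,0.0003,-0.0021,0.032,-0.004],[0,0.0003,-0.0021,0.032,-0.004],[0,0.0003,-0.0021,0.032,-0.004],[0,0.0003,-0.0021,0.032,-0.004]]])

```text
clock: 19.1
tool_pos: [0.4874, -0.1487, 0.0991]
eef_rot: [0.414, 3.114, -0.0]
contact_force: [-0.4, 0.1, -0.5]
width: 0.008
```

Run:
```python
from h import *
from station import manip
goto(manip,[.4877,-.1482,.1],1.307)
p=manip.grab_frame("scene");a=p["pixels"][:,:,::-1]
pickle.dump(p,open("scene9.pkl","wb"))
cv2.imwrite(f"pics/scene9.png",cv2.resize(a[210:310,360:440],None,fx=9,fy=6,interpolation=cv2.INTER_CUBIC))
s=p
s_,M,y=cur(manip); T=s_["tool_pos"]
print("proj tip",proj(p,T+M@[0,0,.031]),"blade top",proj(p,T+M@[0,0,.005]), "edges",proj(p,[T+M@[.008,0,.031],T+M@[-.008,0,.031]]),"mouth",proj(p,[.4877,-.1482,.062]))
p=manip.grab_frame("top");a=p["pixels"][:,:,::-1]
cv2.imwrite(f"pics/top9.png",cv2.resize(a[190:300,340:480],None,fx=5,fy=5,interpolation=cv2.INTER_CUBIC))
```

```text
pos [ 0.4874 -0.1487  0.0991] yaw 1.3065 q [-0.44 -0.1   2.    0.    1.25 -1.75] F [-0.4  0.1 -0.5] w 0.008 t 19.1
shift [-0.0002  0.0006 -0.0009] turn -0.0005
proj tip [[401.769689   284.25198863]] blade top [[402.74794863 271.33944105]] edges [[398.00607981 285.51086534]
 [405.50377654 283.00298652]] mouth [[401.41130988 287.0364834 ]]
```

View pics/scene9.png

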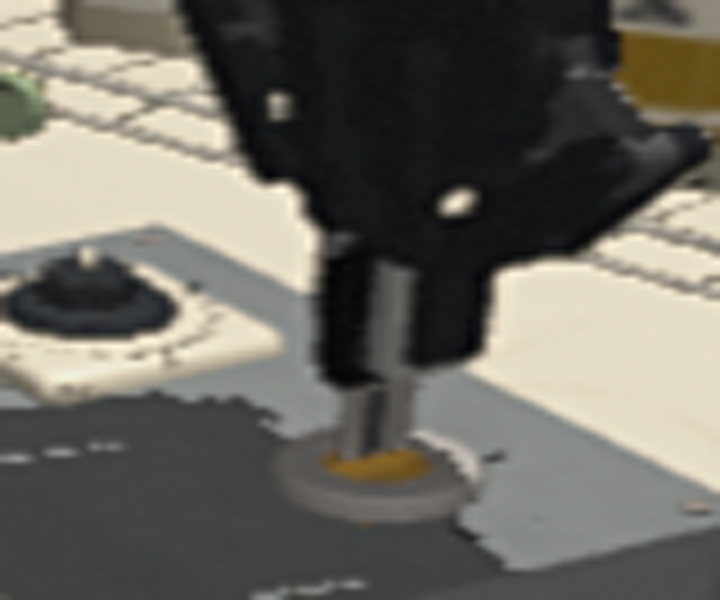

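View pics/top9.png

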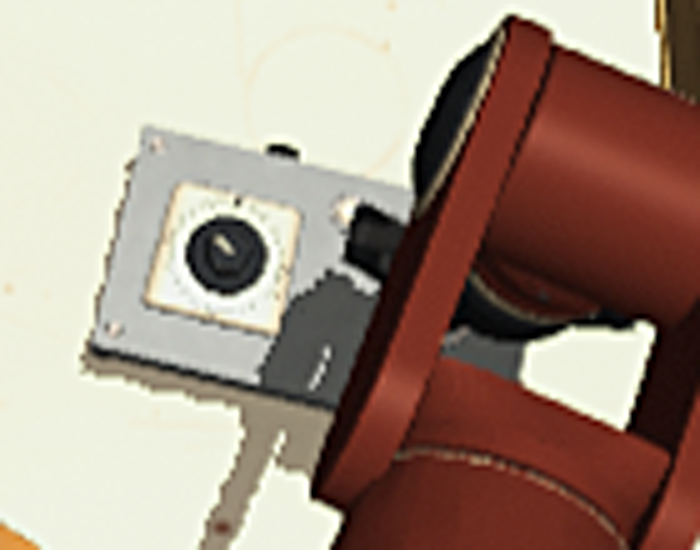

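Emit:
jog_arm(series=[[[0,-0.0002,0.0006,0.002,0],[0,-0.0002,0.0006,0.004,0],[0,-0.0002,0.0006,0.005,0],[0,-0.0002,0.0006,0.006,0],[0,-0.0002,0.0006,0.007,0],[0,-0.0002,0.0006,0.008,0],[0,-0.0002,0.0006,0.009,0],[0,-0.0002,0.0006,0.0095,0],[0,-0.0002,0.0006,0.0095,0],[0,-0.0002,0.0006,0.0095,0]]])

```text
clock: 20.45
tool_pos: [0.4887, -0.1483, 0.0904]
eef_rot: [0.414, 3.112, 0.0]
contact_force: [3.3, 1.4, 5.0]
width: 0.0084
```

Run:
```python
from h import *
from station import manip
goto(manip,[.4877,-.1482,.1],1.307)
print(manip.state()["ft_torque"])
```

```text
pos [ 0.4887 -0.1483  0.0904] yaw 1.3064 q [-0.44 -0.09  2.    0.    1.23 -1.75] F [3.3 1.4 5. ] w 0.0084 t 20.45
shift [ 0.001  -0.0002 -0.0096] turn -0.0006
[ 0.55320771 -0.71979569  0.00842106]
```

Emit:
jog_arm(series=[[[0,-0.001,0.0003,0,0],[0,-0.001,0.0003,0.001,0],[0,-0.001,0.0003,0.002,0],[0,-0.001,0.0003,0.003,0],[0,-0.001,0.0003,0.003,0],[0,-0.001,0.0003,0.003,0],[0,-0.001,0.0003,0.003,0],[0,-0.001,0.0003,0.003,0],[0,-0.001,0.0003,0.003,0],[0,-0.001,0.0003,0.003,0]]])

```text
clock: 21.7
tool_pos: [0.4891, -0.1483, 0.0867]
eef_rot: [0.414, 3.113, -0.0]
contact_force: [4.5, 1.8, 2.9]
width: 0.0082
```

Run:
```python
from h import *
from station import manip
goto(manip,[.4877,-.1482,.1],1.307)
print(manip.state()["ft_torque"])
```

```text
pos [ 0.4891 -0.1483  0.0867] yaw 1.3064 q [-0.44 -0.08  2.    0.    1.22 -1.75] F [4.5 1.8 2.9] w 0.0082 t 21.7
shift [ 0.0014 -0.0003 -0.0133] turn -0.0006
[ 0.36049028 -1.0008447   0.01845594]
```

Emit:
jog_arm(series=[[[0,-0.001,0.0005,0,0],[0,-0.0012,0.0005,0.0005,0.1],[0,-0.0012,0.0005,0.0005,0.22],[0,-0.0012,0.0005,0.0005,0.34],[0,-0.0012,0.0005,0.0005,0.46],[0,-0.0012,0.0005,0.0005,0.58],[0,-0.0012,0.0005,0.0005,0.7],[0,-0.0012,0.0005,0.0005,0.8],[0,-0.0012,0.0005,0.0005,0.85],[0,-0.0012,0.0005,0.0005,0.85]]])

```text
clock: 22.95
tool_pos: [0.4888, -0.1484, 0.0852]
eef_rot: [-1.659, -2.665, 0.004]
contact_force: [1.2, -0.9, 0.6]
width: 0.0084
```

Run:
```python
from h import *
from station import manip
goto(manip,[.4877,-.1482,.1],1.307)
print(manip.state()["ft_torque"])
```

```text
pos [ 0.4888 -0.1484  0.0852] yaw 0.4573 q [-0.44 -0.08  2.   -0.    1.22 -0.9 ] F [ 1.2 -0.9  0.6] w 0.0084 t 22.95
shift [ 0.0007 -0.0009 -0.0148] turn -0.8497
[-0.27548686 -0.13968267  0.00919293]
```

Emit:
jog_arm(series=[[[0,0,0,0.0005,0],[0,0,0,0.001,0],[0,0,0,0.0015,0],[0,0,0,0.002,0],[0,0,0,0.0025,0],[0,0,0,0.003,0],[0,0,0,0.0035,0],[0,0,0,0.004,0],[0,0,0,0.004,0],[0,0,0,0.004,0]]])

```text
clock: 24.2
tool_pos: [0.4895, -0.1481, 0.0818]
eef_rot: [-1.66, -2.666, 0.001]
contact_force: [-4.5, -2.8, 2.4]
width: 0.0079
```

Run:
```python
from h import *
from station import manip
goto(manip,[.4877,-.1482,.1],1.307)
print(manip.state()["ft_torque"])
```

```text
pos [ 0.4895 -0.1481  0.0818] yaw 0.4567 q [-0.44 -0.08  2.   -0.    1.22 -0.9 ] F [-4.5 -2.8  2.4] w 0.0079 t 24.2
shift [ 0.0007 -0.0017 -0.0182] turn -0.8503
[-0.65142532  0.68941768  0.06255649]
```

Emit:
jog_arm(series=[[[0,0,0,0,-0.15],[0,0,0,0,-0.33],[0,0,0,0,-0.51],[0,0,0,0,-0.69],[0,0,0,0,-0.87],[0,0,0,0,-1.05],[0,0,0,0,-1.23],[0,0,0,0,-1.41],[0,0,0,0,-1.58],[0,0,0,0,-1.7]]])

```text
clock: 25.45
tool_pos: [0.4897, -0.1463, 0.0814]
eef_rot: [-0.913, 3.006, 0.007]
contact_force: [-2.1, 1.3, 2.0]
width: 0.0082
```

Run:
```python
from h import *
from station import manip
goto(manip,[.4877,-.1482,.1],1.307)
print(manip.state()["ft_torque"])
```

```text
pos [ 0.4897 -0.1463  0.0814] yaw 2.1603 q [-0.44 -0.08  2.    0.    1.22 -2.6 ] F [-2.1  1.3  2. ] w 0.0082 t 25.45
shift [ 0.0027 -0.0004 -0.0186] turn 0.8533
[ 0.47881345  0.40225483 -0.0257103 ]
```

Emit:
jog_arm(series=[[[0,0,0,0.001,0],[0,0,0,0.002,0],[0,0,0,0.003,0],[0,0,0,0.004,0],[0,0,0,0.005,0],[0,0,0,0.006,0],[0,0,0,0.007,0],[0,0,0,0.007,0],[0,0,0,0.007,0],[0,0,0,0.007,0]]])

```text
clock: 26.7
tool_pos: [0.4899, -0.1467, 0.0749]
eef_rot: [-0.904, 3.008, 0.005]
contact_force: [-2.2, 4.4, 4.4]
width: 0.0082
```

Run:
```python
from h import *
from station import manip
goto(manip,[.4877,-.1482,.1],1.307)
print(manip.state()["ft_torque"])
```

```text
pos [ 0.4899 -0.1467  0.0749] yaw 2.1546 q [-0.44 -0.07  2.01  0.    1.2  -2.59] F [-2.2  4.4  4.4] w 0.0082 t 26.7
shift [ 0.0026 -0.     -0.0251] turn 0.8476
[ 1.0300129   0.50420568 -0.05453575]
```

Emit:
jog_arm(series=[[[0,0,0,0.001,0],[0,0,0,0.002,0],[0,0,0,0.003,0],[0,0,0,0.004,0],[0,0,0,0.005,0],[0,0,0,0.006,0],[0,0,0,0.007,0],[0,0,0,0.008,0],[0,0,0,0.008,0],[0,0,0,0.008,0]]])

```text
clock: 27.95
tool_pos: [0.4899, -0.1467, 0.0675]
eef_rot: [-0.904, 3.009, 0.005]
contact_force: [-4.6, 5.6, 6.9]
width: 0.0084
```

Run:
```python
from h import *
from station import manip
goto(manip,[.4877,-.1482,.1],1.307)
print(manip.state()["ft_torque"])
p=manip.grab_frame("scene");a=p["pixels"][:,:,::-1]
cv2.imwrite(f"pics/scene10.png",cv2.resize(a[210:310,360:440],None,fx=9,fy=6,interpolation=cv2.INTER_CUBIC))
```

```text
pos [ 0.4899 -0.1467  0.0675] yaw 2.1547 q [-0.44 -0.06  2.01  0.    1.19 -2.59] F [-4.6  5.6  6.9] w 0.0084 t 27.95
shift [ 0.0026  0.0001 -0.0325] turn 0.8477
[ 1.1327841   0.81923328 -0.07707411]
```

View pics/scene10.png

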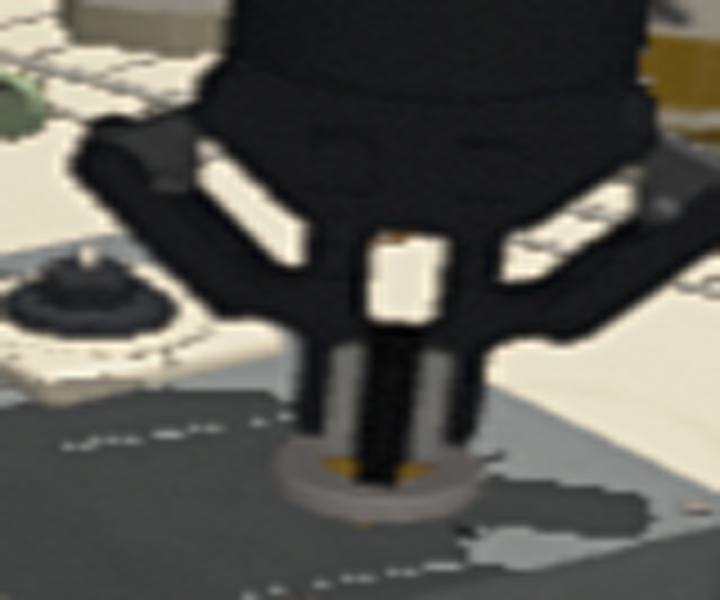

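Emit:
jog_arm(series=[[[0,0,0,0.001,0],[0,0,0,0.002,0],[0,0,0,0.002,0],[0,0,0,0.002,0.1],[0,0,0,0.002,0.25],[0,0,0,0.002,0.4],[0,0,0,0.002,0.55],[0,0,0,0.002,0.7],[0,0,0,0.002,0.85],[0,0,0,0.002,0.85]]])

```text
clock: 29.25
tool_pos: [0.4898, -0.1475, 0.0672]
eef_rot: [-0.417, -3.111, -0.002]
contact_force: [-10.2, 5.4, 18.0]
width: 0.0085
```

Run:
```python
from h import *
from station import manip
goto(manip,[.4877,-.1482,.1],1.307)
print(manip.state()["ft_torque"])
```

```text
pos [ 0.4898 -0.1475  0.0672] yaw 1.3042 q [-0.44 -0.05  2.01  0.    1.19 -1.74] F [-10.2   5.4  18. ] w 0.0085 t 29.25
shift [ 0.0019 -0.0011 -0.0328] turn -0.0028
[ 0.92028996  1.87293786 -0.06840599]
```

Pushing 18 N harder moves nothing, so the shoulder is seated on the ring and the key is home. Now the quarter turn.

Emit:
jog_arm(series=[[[0,0.001,0.0004,0,0],[0,0.001,0.0004,0,0.1],[0,0.001,0.0004,0,0.27],[0,0.001,0.0004,0,0.44],[0,0.001,0.0004,0,0.61],[0,0.001,0.0004,0,0.78],[0,0.001,0.0004,0,0.95],[0,0.001,0.0004,0,1.12],[0,0.001,0.0004,0,1.29],[0,0.001,0.0004,0,1.45]]])

```text
clock: 30.5
tool_pos: [0.4884, -0.1497, 0.0673]
eef_rot: [2.38, 2.049, -0.009]
contact_force: [-12.9, -3.7, 16.6]
width: 0.0081
```

Run:
```python
from h import *
from station import manip
goto(manip,[.4877,-.1482,.1],1.307)
print(manip.state()["ft_torque"])
```

```text
pos [ 0.4884 -0.1497  0.0673] yaw -0.149 q [-0.44 -0.06  2.01 -0.01  1.19 -0.29] F [-12.9  -3.7  16.6] w 0.0081 t 30.5
shift [ 0.0012 -0.001  -0.0327] turn -1.456
[-0.66040115  2.48558994  0.16103743]
```

Emit:
jog_arm(series=[[[0,0,-0.0005,0,0.05],[0,-0.0005,-0.0013,0,0.1],[0,-0.0005,-0.0013,0,0.15],[0,-0.0005,-0.0013,0,0.2],[0,-0.0005,-0.0013,0,0.25],[0,-0.0005,-0.0013,0,0.26],[0,-0.0005,-0.0013,0,0.26],[0,-0.0005,-0.0013,0,0.26],[0,-0.0005,-0.0013,0,0.26],[0,-0.0005,-0.0013,0,0.26]]])

```text
clock: 31.75
tool_pos: [0.4875, -0.1494, 0.0673]
eef_rot: [2.62, 1.73, -0.006]
contact_force: [-10.9, -2.4, 15.0]
width: 0.0084
```

Run:
```python
from h import *
from station import manip
goto(manip,[.4877,-.1482,.1],1.307)
print(manip.state()["ft_torque"])
p=manip.grab_frame("scene");a=p["pixels"][:,:,::-1]
cv2.imwrite(f"pics/scene11.png",cv2.resize(a[210:310,350:440],None,fx=8,fy=6,interpolation=cv2.INTER_CUBIC))
p=manip.grab_frame("top");a=p["pixels"][:,:,::-1]
cv2.imwrite(f"pics/top11.png",cv2.resize(a[200:290,340:480],None,fx=5,fy=5,interpolation=cv2.INTER_CUBIC))
```

```text
pos [ 0.4875 -0.1494  0.0673] yaw -0.404 q [-0.44 -0.06  2.01 -0.    1.19 -0.04] F [-10.9  -2.4  15. ] w 0.0084 t 31.75
shift [ 0.0011 -0.0003 -0.0327] turn -1.711
[-0.33364571  2.01991878  0.11114621]
```

View pics/scene11.png

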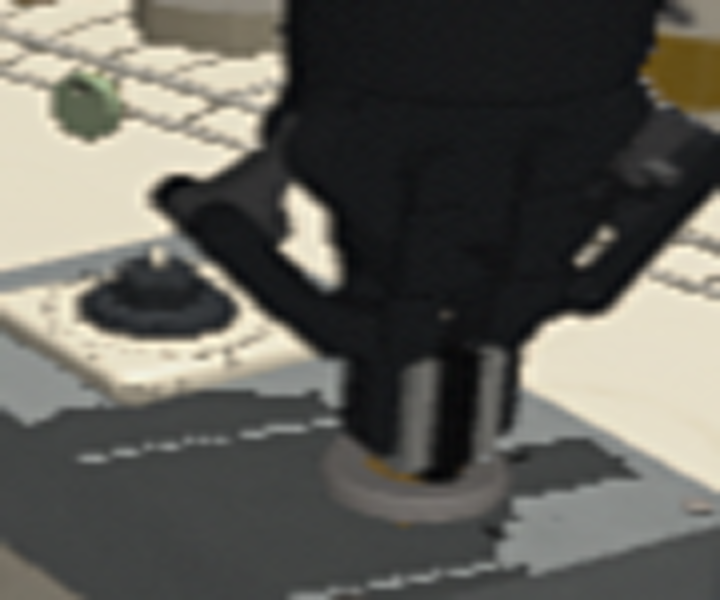

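View pics/top11.png

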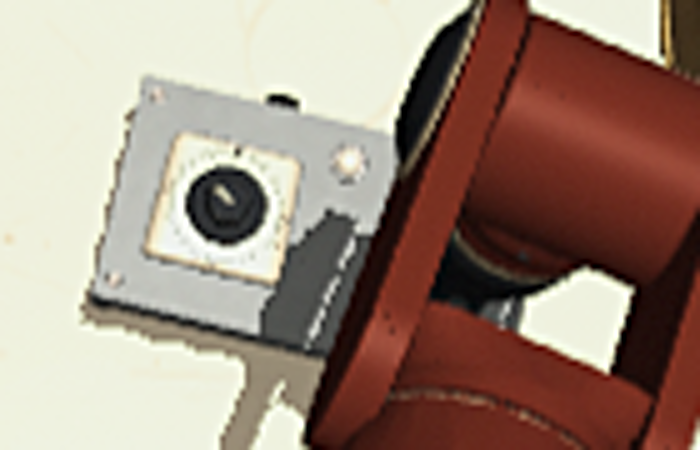

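The key is seated, gripped and turned 1.71 rad, and the dial pointer hasn't moved from the stop. Handing in.

Run:
```python
from station import manip
print(manip.hand_in()); s=manip.state(); print(s["clock"],s["tool_pos"],s["contact_force"],s["width"])
```

```text
the job is handed in; nothing more can be done
None
the job is handed in; nothing more can be done
```

I wound the timer to its stop, worked the key past both sticky pins until it was home, and turned it clockwise. I handed the job in at about 32 s with the key still held turned; hand-in reports no verdict.

**Timer:** It took two part turns. The first grip caught the narrow upper part of the dial, so I re-gripped lower on the rim before winding. At the stop the torque rose to about 0.5 N m, and the pointer stood about 60° anticlockwise of zero, which matches 5.24 rad. The last top picture showed the dial unchanged.

**Key:**
- **Pins:** I turned the key about 0.85 rad right, then 0.85 rad left, slightly more than the 40 degrees asked for. The upward force on the tool stayed at or below about 7 N until the key was home.
- **Home:** Pushing to 18 N moved it no further. The tool ended about 1 mm lower than I had calculated, so the key may have slid slightly in the grip. The pictures showed the shoulder on the switch's ring.
- **Start position:** The tool was turned 1.71 rad from rest, so the plug should be at about 1.6 rad, its stop. The plug angle is inferred from the tool, not measured.
- **Side load:** About 11 N of sideways force remained on the tool at the end. The gripper stayed upright to within about 0.01 rad.

I did not measure the other key, jar, rib and tile at the end, but nothing touched them in the moves I made.

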